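# Take the bore of the yellow coupling with the spring gauge

## Robot

A 7-joint arm with a two-finger parallel gripper is mounted at the origin on the work surface. World frame = base frame: x ahead of the robot, y to its left, z up, the work surface at z = 0. Lengths are in m, angles in rad, forces in N, time in s.
With the tool pointing down it reaches from about 0.4 to 0.75 m from the base axis. Payload 19.5 kg.
Tool frame: the origin (TCP) lies at the very end of the fingers, on their centre line; the grasp point (between the pads) lies 19 mm behind it; x points along the fingers, y is the direction in which the jaws open and shut, and the axes are right-handed (so a half turn about x gives the same grasp; the last joint's range is limited). The gripper opens to 85 mm and grips with 20 to 120 N. Pads are 22 mm wide; open, the fingers measure 114 mm over their backs; the gripper's body (76 mm by 85 mm) begins 54 mm behind the grasp point. The pads swing forward as they close: fully open they stand 13 mm farther back than shut.
Start: joints at [1.158, 0.707, -0.028, 1.485, 0.022, 0.951, -0.075], TCP at [0.208, -0.536, 0.231] pointing down, gripper open.
Joint ranges: [-2.71, 2.71], [-0.32, 2.16], [-1.57, 1.52], [0, 2.45], [-1.46, 4.6], [0, 2.02], [-2.83, 2.83]. Speed limits (rad/s): [1.89, 1.89, 2.57, 2.57, 3.01, 3.01, 3.01].

## Interface

Orientations are given as a unit quaternion [x, y, z, w].
In Python, from workcell import r gives the robot as it stands.
- The arm moves only by the tool apply_moves, never from a script. Its argument "motion" is a list of rows, each an object of numbers: "jaw": the closure, from -1 (fully open) to 1 (shut); "tx", "ty", "tz": the shift along the tool's x, y, z in cm; "spin": the turn about the tool's x in degrees. A call has exactly 10 rows; each row is the pose to reach, as a shift and turn from the pose measured when the call began, along the tool's axes at that moment; what a row does not reach only later rows make up. A row lasts 1/8 s, in which the tool goes at most 62.5 mm and 10.7 degrees, less where a joint would pass 70% of its speed; a pose out of reach is approached as far as the arm can. A call with a gripper value outside its range is refused whole. The fingers move at their own pace and stop on an object; "force" is the grip in N (left out, the last holds). Time passes only in rows, so rows that repeat a pose let the fingers close, or fill a call up. It gives the time, the measured TCP pose, the force and the opening at its end, in the units of the state.
- r.get_obs(): the state, without advancing time (a new reading comes with each control period).
- r.snapshot(name): name is "scene" or "side" or "wrist"; returns the picture (480x640x3 uint8, red, green, blue); there is no depth.
- r.calibration(name): a dict with "K" (3x3 intrinsics, pixels), "view" (4x4, takes a point from world to camera coordinates). Camera axes: x right, y up, looking along -z (the intrinsics and any distortion apply to the point x, -y, -z); pixel columns grow to the right and rows downward; lengths in m; the calibration is good to about 2 mm. A picture is of the moment at which its call begins: read the wrist's pose just before it. calibration takes no time and is no camera call; for the wrist camera it gives the pose at the moment of the call.
- r.job_done(): hands the job in, once; it reports no verdict.
The state is a dict: "time_s": time; "joint_pos": joint angles; "qvel": joint speeds; "joint_efforts": joint torques, N m; "tcp_pos": TCP position; "orientation": TCP orientation; "ft_force": force on the tool from outside, world axes, zero at the start; "wrist_torque": the same for the moment, N m; "width": finger opening in m.
Only numpy, scipy, OpenCV 4.12 (cv2) and the standard library are available. Lean on these libraries where they do the work, as an engineer would, in place of code of your own. Each camera call takes 0.05 s, during which the arm holds its last target.

## Task

Take the bore gauge from its blue stand and set it, with its plungers still locked in, gently and fully home in the bore of the yellow coupling until its collar lies flat on the rim. Press the green end of the rocker on its top so that the plungers spring out against the bore wall, press the red end to lock them there, then draw the gauge out with the measured width kept and set it upright back in the blue stand, still locked. Press no harder than needed, do not put the gauge to the grey coupling and leave the jar, bottle and cup where they are.

Things in the scene. Friction and masses are not known exactly. Their poses are not given: they have to be found in the camera images.
- gauge: Upright bore gauge, about 0.5 kg, 122 mm tall. From below: steel pilot 46.4 mm diameter, 34 mm long, foot bevelled by 0.6 mm; dark collar 72 mm diameter, 8 mm thick; neck; black grip block; rocker, green at one end, red at the other. Origin: centre of the pilot's underside; z up, x from the green to the red end, y across the flats of the grip (plungers lie along y).
- gauge_grip (a point): Centre of the gauge's black grip block, 82 mm above the pilot's underside, axes as gauge. The block is 44 mm along x, 26 mm along y (hold it across y) and 40 mm high; 16 mm wide rocker above it, so fingers pass on both sides of the rocker.
- gauge_collar (a point): Point on the gauge's axis at the underside of the collar, 34 mm above the pilot's underside and 48 mm below gauge_grip: this face rests on the rim of the coupling or of the stand. Axes as gauge. Once home in the bore the gauge cannot shift sideways: fingers closed on it hard and off-centre drive the pilot against the bore wall.
- rocker (a joint): Angle of the rocker (rad), hinged on the gauge's axis 112 mm above the pilot's underside. 0: red end fully down, plungers locked (as at the start). -0.4: green end fully down, plungers free to spring out. It stays where it is left; about 6 N on the red end tips it over to locked, 2 to 4 N on the green end to free. Above -0.1 counts as locked, below -0.3 as free.
- rocker_green (a point): Top of the small round pad, 15 mm diameter, on the green end of the rocker, 26 mm from the gauge's axis; pushing it down from its raised place moves it 10 mm.
- rocker_red (a point): Top of the small round pad, 15 mm diameter, on the red end of the rocker, 26 mm from the gauge's axis on the other side; its travel is 10 mm too.
- plunger_a_tip (a point): Outer tip of the brass plunger on the gauge's +y side, 17 mm above the pilot's underside. Locked in, the tips are 41 mm apart (inside the pilot's outline); free in the air they spring to 57 mm; free in the yellow bore to 48 mm. Spring force about 1 N.
- plunger_b_tip (a point): Outer tip of the other brass plunger, on the -y side.
- yellow: Yellow coupling on a square aluminium plate 110 x 110 x 12 mm: upright tube, 84 mm outside diameter, with a white flanged bushing set in it whose top face, 70 mm above the bench, is the rim; bore of the bushing 48 mm diameter, 57 mm deep. Fixed. Origin: centre of the plate's underside, z up.
- yellow_mouth (a point): Centre of the yellow coupling's tube in the plane of the bushing's rim, z up. The bushing is eccentric: the bore's axis lies 3 mm beside this point, in a direction that differs each time and is not measured (it can be felt, or seen as the white flange lying off centre). The pilot has 0.8 mm clearance all round.
- grey: Grey coupling of the same outside shape with a wider bore, 57 mm; not to be used. Fixed. Origin: centre of its plate's underside.
- stand_mouth (a point): Centre of the opening of the blue gauge stand in the plane of its rim, 55 mm above the bench, z up. The stand is a fixed ring, 88 mm outside and 64 mm inside diameter, on a dark round foot; the gauge's pilot hangs in it with the collar on the rim.
- sample_jar: Amber jar with white lid, 52 mm diameter, 85 mm tall, loose; leave alone. Origin: centre of underside.
- oil_bottle: Amber bottle with black cap, 54 mm diameter, 130 mm tall, loose; leave alone. Origin: centre of underside.
- beaker: White plastic cup, 60 mm diameter, 75 mm tall, loose; leave alone. Origin: centre of underside.
Not all that is in view belongs to the job. What is shaped like the part that bears stand_mouth but pink is not meant.

How it is judged:
On the way, in this order (a step that is already met when the one before it is completed fails the run):
1. the gauge sits home in the yellow bore, collar on the rim within 2.5 mm, upright, plungers still locked in (z of gauge_collar in the frame of yellow_mouth below 0.0025 m and horizontal distance between gauge_collar and yellow_mouth below 0.006 m and angle between gauge_collar's own z axis and vertical below 0.05 rad and value of joint rocker above -0.1 rad and distance between plunger_a_tip and plunger_b_tip below 0.0435 m), for 0.2 s.
2. rocker tipped to green, plungers out to 46.5 to 49.5 mm apart in the bore, gauge still home (z of gauge_collar in the frame of yellow_mouth below 0.0025 m and horizontal distance between gauge_collar and yellow_mouth below 0.006 m and angle between gauge_collar's own z axis and vertical below 0.05 rad and value of joint rocker below -0.3 rad and distance between plunger_a_tip and plunger_b_tip between 0.0465 and 0.0495 m), for 0.2 s.
3. rocker tipped back to red with the plungers 46.5 to 49.5 mm apart, gauge still home (z of gauge_collar in the frame of yellow_mouth below 0.0025 m and horizontal distance between gauge_collar and yellow_mouth below 0.006 m and angle between gauge_collar's own z axis and vertical below 0.05 rad and value of joint rocker above -0.1 rad and distance between plunger_a_tip and plunger_b_tip between 0.0465 and 0.0495 m), for 0.2 s.
4. gauge drawn right out of the bore, locked, width kept (z of gauge_collar in the frame of yellow_mouth above 0.036 m and value of joint rocker above -0.1 rad and distance between plunger_a_tip and plunger_b_tip between 0.0465 and 0.0495 m), for 0.1 s.
At the end, for the whole second after the job is handed in: The gauge stands upright (within 0.06 rad) in the blue stand, collar on its rim within 4 mm, at rest, rocker locked (red end down, within 0.1 rad), plunger tips still 46.5 to 49.5 mm apart (bore 48 mm) (z of gauge_collar in the frame of stand_mouth below 0.004 m and horizontal distance between gauge_collar and stand_mouth below 0.014 m and angle between gauge_collar's own z axis and vertical below 0.06 rad and value of joint rocker above -0.1 rad and distance between plunger_a_tip and plunger_b_tip between 0.0465 and 0.0495 m and linear speed of gauge below 0.01 m/s); the robot touches nothing.
It fails at once if gauge and yellow coupling pressed together with more than 60 N (contact force between gauge and yellow above 60 N).
It fails at once if gauge pressed on the grey coupling (contact force between gauge and grey above 2 N).
It fails at once if jar, bottle or cup pushed more than 20 mm (distance of any of sample_jar, oil_bottle, beaker from where it was at the start of the episode above 0.02 m).
It also fails if it takes over 72 s, if anything falls off the work surface, if the arm or the gripper's body presses on something with over 40 N, if the wrist force passes 120 N, or if a joint passes its speed limit or range.

## Working session

There is one attempt and no reset: what is moved stays moved. The work goes in short steps, Python scripts to look and compute and a tool call to move; the robot and the scene stay as the last step left them, time stands still between calls to the robot, and variables do not carry over. Pictures are saved under pics/ and viewed, and the job is handed in when it is done.

Besides the shell and the picture viewer there is one more tool, called after ">>>" as name([rows], argument=value, ...), one row to a line, values as JSON. apply_moves: Moves the arm, as the interface text tells. Its arguments: {"type":"object","properties":{"motion":{"type":"array"},"force":{"type":"number"}},"required":["motion"]}

```bash
ls; mkdir -p pics; python3 - <<'E'
from workcell import r
import cv2
print(r.get_obs())
for n in ["scene","side","wrist"]:
    c=r.calibration(n); print(n,c)
    cv2.imwrite(f"pics/{n}0.png",cv2.cvtColor(r.snapshot(n),cv2.COLOR_RGB2BGR))
E
```

```text
pics
{'time_s': 0.0, 'joint_pos': array([ 1.15830283,  0.7070447 , -0.02761367,  1.4849685 ,  0.02198974,
        0.95091786, -0.0755002 ]), 'qvel': array([-0.00021583,  0.00052275, -0.00079536,  0.00047504, -0.0007665 ,
       -0.00118185, -0.00048014]), 'joint_efforts': array([-2.64555101e-04, -8.83198857e+01,  1.23450492e+00, -2.36167431e+01,
        1.68147020e-02,  6.43157662e-03, -5.43951145e-06]), 'tcp_pos': array([ 0.20826305, -0.53568775,  0.23086815]), 'orientation': array([-0.69491291, -0.13070064,  0.69506655, -0.12998415]), 'ft_force': array([ 0.38595536, -0.196413  , -0.86703313]), 'wrist_torque': array([-0.01392149,  0.0324341 ,  0.01401779]), 'width': 0.08527329113113669}
scene {'K': array([[452.3855776 ,   0.        , 324.93162912],
       [  0.        , 452.3855776 , 233.84281272],
       [  0.        ,   0.        ,   1.        ]]), 'view': array([[ 0.29313354,  0.9560255 ,  0.00937972, -0.11766302],
       [-0.65040398,  0.19221493,  0.73486603,  0.27654664],
       [ 0.70074774, -0.22151449,  0.67814743, -1.39687512],
       [ 0.        ,  0.        ,  0.        
[... 158 characters left out ...]
       ,   1.        ]]), 'view': array([[ 0.99842223, -0.0558482 ,  0.00583338, -0.5312165 ],
       [ 0.03928764,  0.76900505,  0.63803426, -0.0394366 ],
       [-0.04011897, -0.63679841,  0.76998588, -0.97325616],
       [ 0.        ,  0.        ,  0.        ,  1.        ]])}
wrist {'K': array([[335.00668921,   0.        , 321.11577972],
       [  0.        , 335.00668921, 242.89458436],
       [  0.        ,   0.        ,   1.        ]]), 'view': array([[ 0.36270298, -0.9319034 , -0.0016107 , -0.57531014],
       [ 0.88674291,  0.34565672, -0.30693393,  0.04015481],
       [ 0.28658953,  0.10989757,  0.95172946, -0.37921593],
       [ 0.        ,  0.        ,  0.        ,  1.        ]])}
```

View pics/scene0.png

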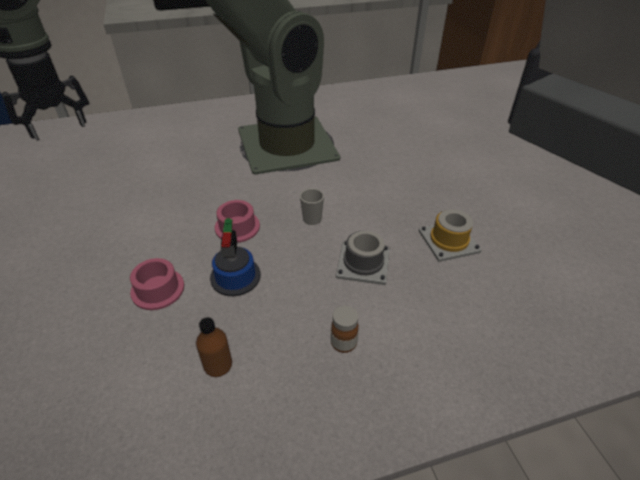

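View pics/side0.png

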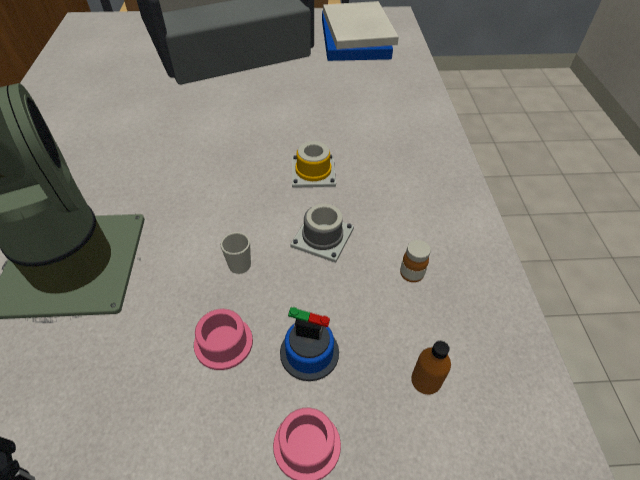

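View pics/wrist0.png

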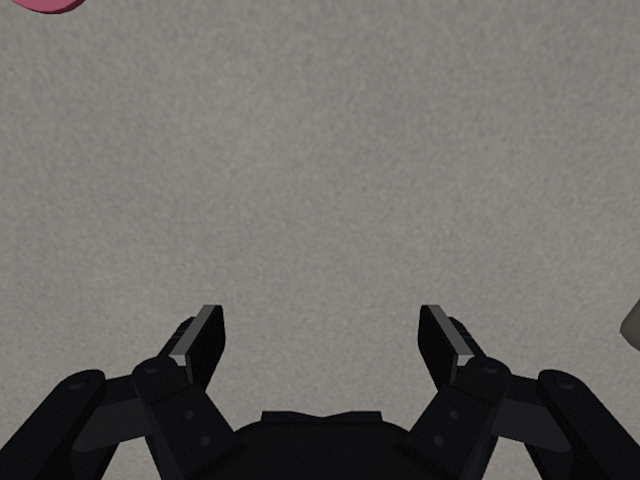

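The gauge stands in the blue stand at side (309,345) and scene (235,265). Possible look-alikes are the pink stands at side (223,337) and (307,443), and the grey coupling at side (323,228). The yellow coupling is at side (314,165). Next I'll make close crops.

```bash
python3 - <<'E'
import cv2
s=cv2.imread("pics/side0.png"); 
a=cv2.resize(s[295:385,265:355],None,fx=6,fy=6,interpolation=cv2.INTER_CUBIC)
cv2.imwrite("pics/cropA.png",a)
b=cv2.resize(s[135:195,275:355],None,fx=8,fy=8,interpolation=cv2.INTER_CUBIC)
cv2.imwrite("pics/cropB.png",b)
s=cv2.imread("pics/scene0.png"); 
cv2.imwrite("pics/cropC.png",cv2.resize(s[210:300,200:270],None,fx=6,fy=6,interpolation=cv2.INTER_CUBIC))
cv2.imwrite("pics/cropD.png",cv2.resize(s[200:265,410:490],None,fx=8,fy=8,interpolation=cv2.INTER_CUBIC))
E
```

```text
(no output)
```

View pics/cropA.png

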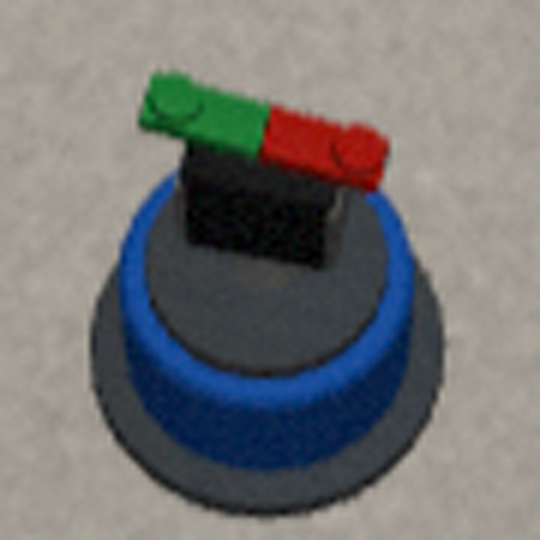

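View pics/cropB.png

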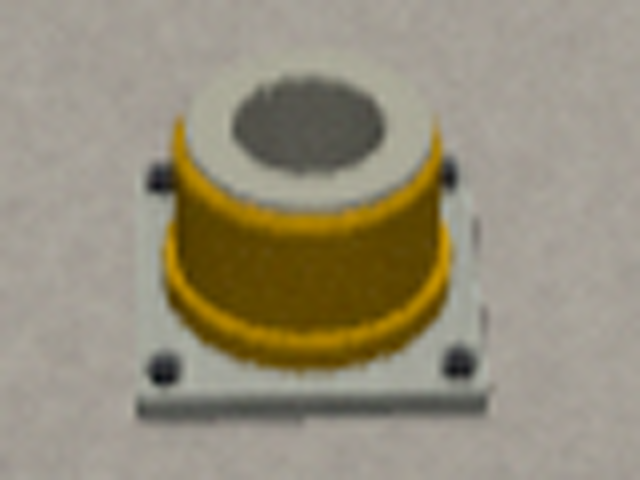

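View pics/cropC.png

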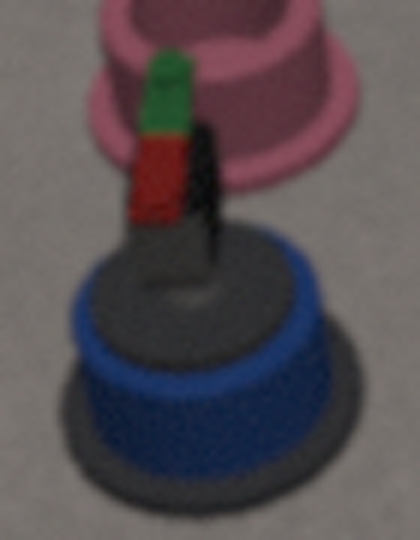

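View pics/cropD.png

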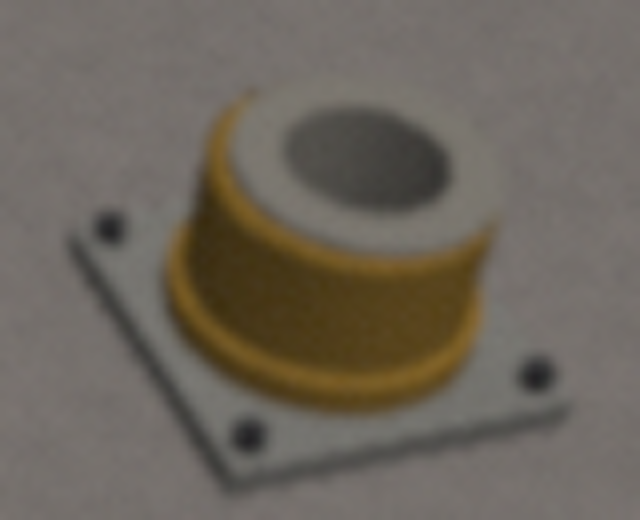

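Crop A shows the gauge in the blue stand: green pad at side (294.5,311), red pad at (324.5,319.5), red end down. Crop B shows the yellow bore, centred at side (313.6,150.5). Crop D puts it at scene (455.9,219.9).

```bash
cat > h.py <<'E'
import numpy as np, cv2
from scipy.optimize import least_squares
from scipy.spatial.transform import Rotation as R
F=np.diag([1,-1,-1.])
def ray(c,px):
    K,V=c["K"],c["view"]; d=np.linalg.inv(K)@np.array([px[0],px[1],1.]); d=V[:3,:3].T@(F@d)
    o=-V[:3,:3].T@V[:3,3]; return o,d
def plane(c,px,z):
    o,d=ray(c,px); return o+d*(z-o[2])/d[2]
def proj(c,P):
    P=np.atleast_2d(P); q=(c["view"][:3,:3]@P.T).T+c["view"][:3,3]; q=q@F; q=q@c["K"].T; return q[:,:2]/q[:,2:]
def tri(cs,pxs):
    A=[];b=[]
    for c,p in zip(cs,pxs):
        o,d=ray(c,p); d=d/np.linalg.norm(d); M=np.eye(3)-np.outer(d,d); A.append(M); b.append(M@o)
    X=np.linalg.lstsq(np.vstack(A),np.hstack(b),rcond=None)[0]
    return X,[np.round(proj(c,X)[0]-p,1) for c,p in zip(cs,pxs)]
def circ(c,pts,z,Rr,x0=(.5,0)):
    "fit centre xy of a horizontal circle of radius Rr at height z to edge pixels"
    P=np.array([plane(c,p,z)[:2] for p in pts])
    f=least_squares(lambda v:np.hypot(*(P-v).T)-Rr,P.mean(0))
    return f.x,np.round(f.fun*1e3,1)
E
python3 - <<'E'
from h import *
from workcell import r
S=r.calibration("side");C=r.calibration("scene")
a=lambda x,y:(265+x/6-.4,295+y/6-.4); b=lambda x,y:(275+x/8-.44,135+y/8-.44)
c=lambda x,y:(200+x/6-.4,210+y/6-.4); d=lambda x,y:(410+x/8-.44,200+y/8-.44)
print("collar side",circ(S,[a(146,255),a(388,262),a(265,375),a(180,330),a(350,340)],.063,.036))
print("collar scene",circ(C,[c(92,300),c(295,285),c(180,368)],.063,.036))
print("foot side",S is None or circ(S,[a(90,340),a(445,345),a(267,516)],.005,.055))
print("bore side",circ(S,[b(232,125),b(386,125),b(309,75),b(309,173)],.07,.024))
print("bore scene",circ(C,[d(284,152),d(451,165),d(355,105),d(382,213)],.07,.024))
print("green",tri([S,C],[a(177,97),c(172,65)]))
print("red",tri([S,C],[a(357,148),c(160,190)]))
for z in(.133,.143): print(z,plane(S,a(177,97),z),plane(S,a(357,148),z),plane(C,c(172,65),z))
o=r.get_obs();print(R.from_quat(o['orientation']).as_matrix().round(3))
E
```

```text
collar side (array([ 0.50404339, -0.23813572]), array([-0.1, -1. ,  1.4, -1.5, -0.4]))
collar scene (array([ 0.50513488, -0.23628732]), array([-1., -1.,  0.]))
foot side (array([ 0.50327536, -0.23765577]), array([0., 0., 0.]))
bore side (array([0.53616502, 0.27008574]), array([-0.3, -0.3, -0.3, -0.2]))
bore scene (array([0.53337323, 0.27147375]), array([-0.5, -0.5, -0.4, -0.4]))
green (array([ 0.47957871, -0.23031494,  0.14367784]), [array([-0.4, -0.8]), array([-0.5,  0.5])])
red (array([ 0.52791029, -0.24256316,  0.13317115]), [array([-0.4, -0.8]), array([-0.5,  0.6])])
0.133 [ 0.47994226 -0.22537047  0.133     ] [ 0.52846325 -0.24400819  0.133     ] [ 0.46547749 -0.22877461  0.133     ]
0.143 [ 0.48014298 -0.23147821  0.143     ] [ 0.5279113  -0.24982682  0.143     ] [ 0.4773654 -0.2291229  0.143    ]
[[-0.     0.362 -0.932]
 [ 0.001 -0.932 -0.362]
 [-1.    -0.001  0.   ]]
```

Collar and bore measurements agree between cameras: gauge axis about (0.504, -0.237) with yaw about -14.3°, pads at heights .144 and .133 as expected, and bore about (0.535, 0.271). Next I work out the approach.

```bash
cat >> h.py <<'E'
def delta(o,target,yaw_y=None):
    "shift (cm, tool axes) and spin (deg) to take TCP to target, jaw axis to world yaw yaw_y (deg)"
    M=R.from_quat(o['orientation']).as_matrix()
    t=M.T@(np.array(target)-o['tcp_pos'])*100
    s=None
    if yaw_y is not None:
        cur=np.degrees(np.arctan2(M[1,1],M[0,1])); s=-((yaw_y-cur+180)%360-180)
    return t.round(2),s
def st(o):
    M=R.from_quat(o['orientation']).as_matrix()
    print("t",round(o['time_s'],2),"tcp",o['tcp_pos'].round(4),"yawy",np.degrees(np.arctan2(M[1,1],M[0,1])).round(2),"tilt",np.degrees(np.arccos(-M[2,0])).round(2),"F",o['ft_force'].round(1),"T",o['wrist_torque'].round(2),"w",round(o['width'],4),"j",o['joint_pos'].round(2))
E
python3 - <<'E'
from h import *
from workcell import r
o=r.get_obs(); st(o); print(delta(o,[.504,-.237,.2],-104.3))
W=r.calibration("wrist")["view"]; print(-W[:3,:3].T@W[:3,3])
E
```

```text
t 0.15 tcp [ 0.2083 -0.5357  0.231 ] yawy -68.75 tilt 0.05 F [-0.2 -0.2  0.3] T [-0.01 -0.01  0.02] w 0.0857 j [ 1.16  0.71 -0.03  1.48  0.02  0.95 -0.08]
(array([  3.11, -17.12, -38.39]), np.float64(35.54547796495524))
[ 0.28174434 -0.50835375  0.37237047]
```

>>> apply_moves([
  {"jaw":-1,"tx":0.3,"ty":-1.7,"tz":-3.8,"spin":3.5},
  {"jaw":-1,"tx":0.6,"ty":-3.4,"tz":-7.7,"spin":7.1},
  {"jaw":-1,"tx":0.9,"ty":-5.6,"tz":-12.5,"spin":11.5},
  {"jaw":-1,"tx":1.3,"ty":-7.8,"tz":-17.5,"spin":16},
  {"jaw":-1,"tx":1.7,"ty":-10,"tz":-22.5,"spin":21},
  {"jaw":-1,"tx":2.1,"ty":-12.3,"tz":-27.5,"spin":26},
  {"jaw":-1,"tx":2.6,"ty":-14.5,"tz":-32.5,"spin":30.5},
  {"jaw":-1,"tx":3.0,"ty":-16.3,"tz":-36.5,"spin":34},
  {"jaw":-1,"tx":3.1,"ty":-17.1,"tz":-38.4,"spin":35.5},
  {"jaw":-1,"tx":3.1,"ty":-17.1,"tz":-38.4,"spin":35.5},
], force=30)

```text
time_s: 1.4
tcp_pos: [0.5049, -0.2359, 0.1997]
orientation: [-0.701, 0.087, 0.702, 0.087]
ft_force: [0.3, -1.1, -0.5]
width: 0.0855
```

```bash
python3 - <<'E'
from h import *
from workcell import r
o=r.get_obs(); st(o); print(delta(o,[.504,-.237,.084],-104.3))
c=r.calibration("wrist"); im=r.snapshot("wrist"); cv2.imwrite("pics/wrist1.png",cv2.cvtColor(im,cv2.COLOR_RGB2BGR))
a=np.radians(-14.3);u=np.array([np.cos(a),np.sin(a),0])
g=np.array([.504,-.237,.143])
print("pred green",proj(c,g-.026*u),"red",proj(c,g+.026*u-[0,0,.01]),"tcp",proj(c,o['tcp_pos']))
E
```

```text
t 1.4 tcp [ 0.5049 -0.2359  0.1997] yawy -104.12 tilt 0.08 F [ 0.3 -1.1 -0.5] T [0.01 0.01 0.05] w 0.0855 j [ 0.26  0.73  0.23  1.6  -0.21  0.84 -1.24]
(array([11.57,  0.14,  0.05]), np.float64(0.18015052439335477))
pred green [[321.7336686  302.90332226]] red [[322.0596036  222.62248282]] tcp [[319.27848117 309.81912777]]
```

View pics/wrist1.png

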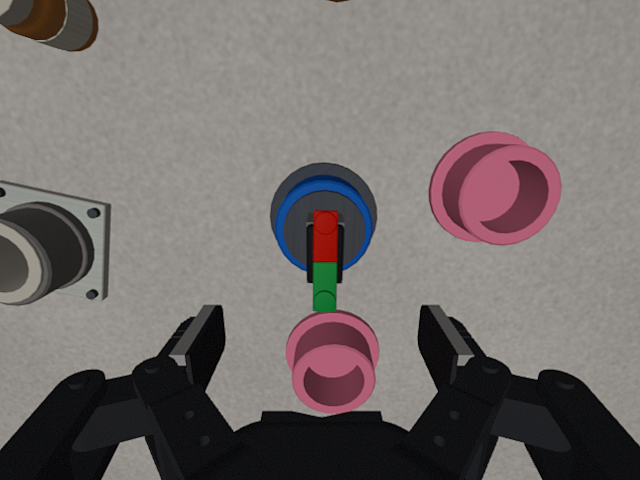

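The wrist view shows the green pad at (324,300) and the red at (326,221). Prediction was (322,303)/(322,223), which agrees to within about 2 mm, so I descend and grasp.

>>> apply_moves([
  {"jaw":-1,"tx":2,"ty":0.1,"tz":0,"spin":0},
  {"jaw":-1,"tx":4,"ty":0.1,"tz":0,"spin":0},
  {"jaw":-1,"tx":6.5,"ty":0.1,"tz":0,"spin":0},
  {"jaw":-1,"tx":9,"ty":0.1,"tz":0,"spin":0},
  {"jaw":-1,"tx":11,"ty":0.1,"tz":0,"spin":0},
  {"jaw":-0.5,"tx":11.9,"ty":0.1,"tz":0,"spin":0},
  {"jaw":0,"tx":11.9,"ty":0.1,"tz":0,"spin":0},
  {"jaw":0.5,"tx":11.9,"ty":0.1,"tz":0,"spin":0},
  {"jaw":1,"tx":11.9,"ty":0.1,"tz":0,"spin":0},
  {"jaw":1,"tx":11.9,"ty":0.1,"tz":0,"spin":0},
], force=40)

```text
time_s: 2.7
tcp_pos: [0.5039, -0.2383, 0.0816]
orientation: [0.702, -0.087, -0.702, -0.087]
ft_force: [-1.8, 1.0, 7.5]
width: 0.0257
```

```bash
python3 - <<'E'
from h import *
from workcell import r
o=r.get_obs(); st(o)
cv2.imwrite("pics/side1.png",cv2.resize(cv2.cvtColor(r.snapshot("side"),cv2.COLOR_RGB2BGR)[240:400,220:400],None,fx=4,fy=3.7))
cv2.imwrite("pics/wrist2.png",cv2.cvtColor(r.snapshot("wrist"),cv2.COLOR_RGB2BGR))
E
```

```text
t 2.7 tcp [ 0.5039 -0.2383  0.0816] yawy -104.19 tilt 0.0 F [-1.8  1.   7.5] T [-0.17  0.3   0.02] w 0.0257 j [ 0.3   0.91  0.17  1.71 -0.26  0.55 -1.2 ]
```

View pics/side1.png

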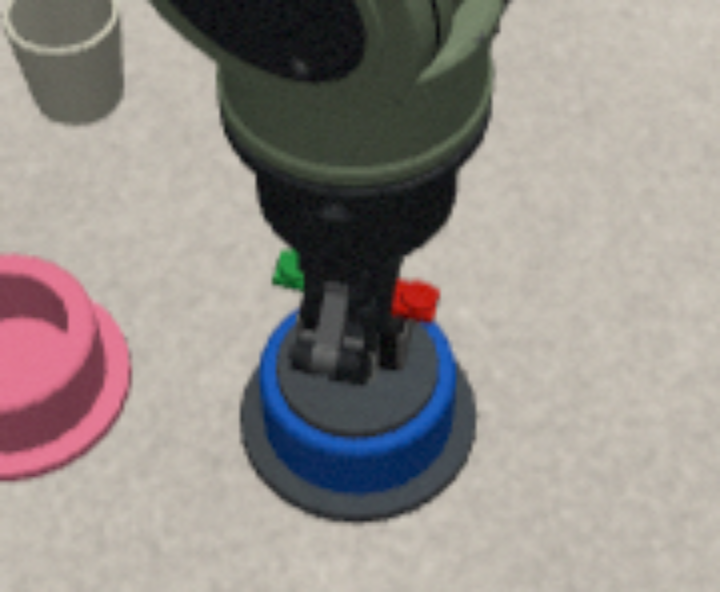

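View pics/wrist2.png

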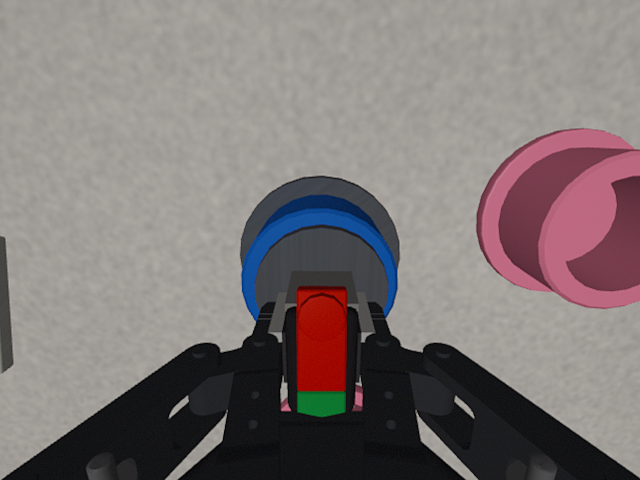

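The gauge is gripped across its flats, width 25.7 mm, with the collar still on the blue rim. Now I lift it and start across.

>>> apply_moves([
  {"jaw":1,"tx":-1,"ty":0,"tz":0,"spin":0},
  {"jaw":1,"tx":-3,"ty":0,"tz":0,"spin":0},
  {"jaw":1,"tx":-6,"ty":0,"tz":0,"spin":0},
  {"jaw":1,"tx":-9,"ty":0,"tz":0,"spin":0},
  {"jaw":1,"tx":-11.5,"ty":-2,"tz":0.4,"spin":-2},
  {"jaw":1,"tx":-12,"ty":-6,"tz":1.2,"spin":-4},
  {"jaw":1,"tx":-12,"ty":-10.5,"tz":2,"spin":-6},
  {"jaw":1,"tx":-12,"ty":-15,"tz":2.8,"spin":-8},
  {"jaw":1,"tx":-12,"ty":-19.5,"tz":3.7,"spin":-11},
  {"jaw":1,"tx":-12,"ty":-24,"tz":4.5,"spin":-14},
])

```text
time_s: 4.05
tcp_pos: [0.5189, 0.007, 0.2023]
orientation: [0.707, -0.001, -0.707, -0.001]
ft_force: [1.4, -0.2, -5.0]
width: 0.0256
```

```bash
python3 - <<'E'
from h import *
from workcell import r
o=r.get_obs(); st(o); print(delta(o,[.535,.2705,.165],-90))
E
```

```text
t 4.05 tcp [0.5189 0.007  0.2023] yawy -90.09 tilt 0.01 F [ 1.4 -0.2 -5. ] T [ 0.01 -0.05  0.04] w 0.0256 j [-0.19  0.67  0.21  1.73 -0.2   0.75 -1.45]
(array([  3.73, -26.35,  -1.57]), np.float64(-0.08688773287894946))
```

>>> apply_moves([
  {"jaw":1,"tx":0,"ty":-3,"tz":-0.2,"spin":0},
  {"jaw":1,"tx":0,"ty":-7,"tz":-0.4,"spin":0},
  {"jaw":1,"tx":0,"ty":-11,"tz":-0.7,"spin":0},
  {"jaw":1,"tx":0,"ty":-15.5,"tz":-0.9,"spin":0},
  {"jaw":1,"tx":0,"ty":-20,"tz":-1.2,"spin":0},
  {"jaw":1,"tx":1,"ty":-24,"tz":-1.5,"spin":0},
  {"jaw":1,"tx":2.5,"ty":-26,"tz":-1.6,"spin":0},
  {"jaw":1,"tx":3.5,"ty":-26.4,"tz":-1.6,"spin":0},
  {"jaw":1,"tx":4,"ty":-26.4,"tz":-1.6,"spin":0},
  {"jaw":1,"tx":4,"ty":-26.4,"tz":-1.6,"spin":0},
])

```text
time_s: 5.3
tcp_pos: [0.5355, 0.2697, 0.1624]
orientation: [0.707, -0.001, -0.707, -0.001]
ft_force: [0.6, -1.3, -5.5]
width: 0.0254
```

```bash
python3 - <<'E'
from h import *
from workcell import r
o=r.get_obs(); st(o); 
for n,(x,y,w,hh) in dict(side=(260,80,110,90),scene=(400,150,110,120)).items():
    im=cv2.cvtColor(r.snapshot(n),cv2.COLOR_RGB2BGR); cv2.imwrite(f"pics/{n}2.png",im)
    f=6 if n=="side" else 5
    cv2.imwrite(f"pics/{n}2c.png",cv2.resize(im[y:y+hh,x:x+w],None,fx=f,fy=f,interpolation=cv2.INTER_CUBIC))
c=r.calibration("wrist");np.save("wr3.npy",c["view"])
cv2.imwrite("pics/wrist3.png",cv2.cvtColor(r.snapshot("wrist"),cv2.COLOR_RGB2BGR))
E
```

```text
t 5.3 tcp [0.5355 0.2697 0.1624] yawy -90.17 tilt 0.03 F [ 0.6 -1.3 -5.5] T [ 0.   -0.01  0.04] w 0.0254 j [-0.64  0.84  0.26  1.48 -0.26  0.85 -1.87]
```

View pics/side2c.png

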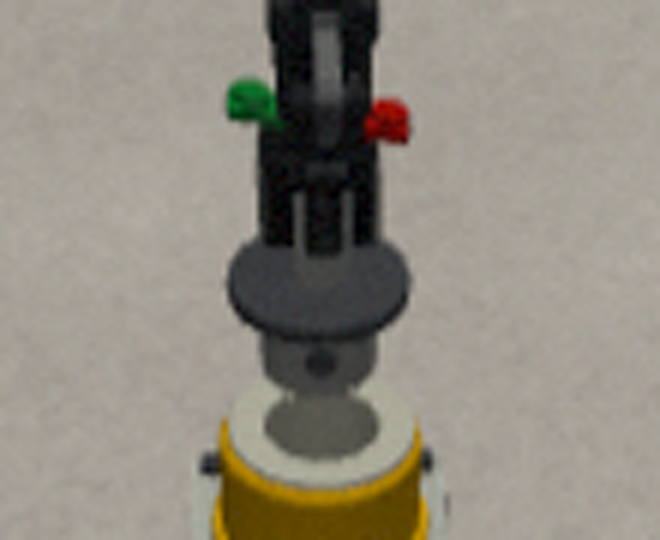

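View pics/scene2c.png

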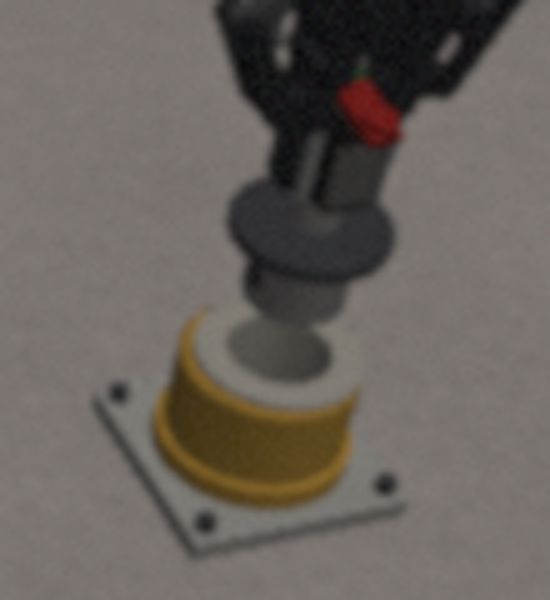

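View pics/wrist3.png

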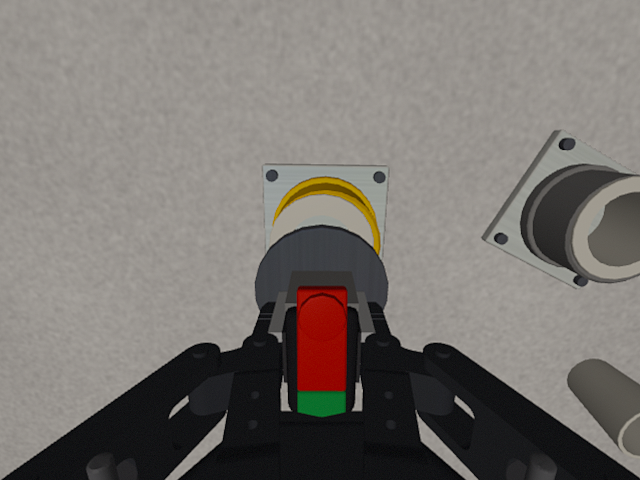

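Side crop: collar from x=227 to 409, bore from 264 to 380, so the gauge axis lies slightly left of the bore. Scene crop: collar 229–394, bore 228–331, pilot foot at the bottom (~295,327). I'll measure these.

```bash
python3 - <<'E'
from h import *
from workcell import r
S=r.calibration("side");C=r.calibration("scene")
a=lambda x,y:(260+x/6-.42,80+y/6-.42); c=lambda x,y:(400+x/5-.4,150+y/5-.4)
zb=.1624-.0606
# collar: top disc edge and lower edge
print("side collar top",circ(S,[a(227,280),a(409,280),a(318,329)],zb+.042,.036))
print("side collar low",circ(S,[a(240,315),a(398,315),a(318,341)],zb+.034,.036))
print("side foot",circ(S,[a(262,365),a(376,365),a(319,396)],zb,.0230))
print("scene coll low",circ(C,[c(305,282),c(250,258),c(365,276)],zb+.034,.036))
print("scene coll top",circ(C,[c(229,215),c(394,238)],zb+.042,.036))
print("scene foot",circ(C,[c(243,295),c(346,305),c(290,326)],zb,.0230))
print("bore side",circ(S,[a(264,425),a(380,425),a(322,460)],.07,.024))
print("bore scene",circ(C,[c(228,347),c(331,356),c(285,384)],.07,.024))
# draw model overlay
t=np.linspace(0,6.3,200)
def ov(n,cc,x,y,w,h,f,items):
    im=cv2.imread(f"pics/{n}2.png"); im=cv2.resize(im[y:y+h,x:x+w],None,fx=f,fy=f,interpolation=cv2.INTER_CUBIC)
    for (cx,cy,z,rr,col) in items:
        P=proj(cc,np.c_[cx+rr*np.cos(t),cy+rr*np.sin(t),0*t+z]); P=(P-[x,y]+.5)*f-.5
        cv2.polylines(im,[P.round().astype(int)],True,col,1)
    cv2.imwrite(f"pics/{n}2o.png",im)
g=(.5355,.2697)
it=lambda b:[(*g,zb,.0230,(0,0,255)),(*g,zb+.034,.036,(0,0,255)),(*g,zb+.042,.036,(0,0,255)),(*b,.07,.024,(0,255,0)),(*b,.07,.0395,(255,255,0))]
ov("side",S,260,80,110,90,7,it((.5362,.2701)))
ov("scene",C,400,150,110,120,5,it((.5334,.2715)))
E
```

```text
side collar top (array([0.53482427, 0.26937699]), array([-0.3, -0.3,  0.1]))
side collar low (array([0.53531957, 0.27225307]), array([ 0.3,  0.3, -0.3]))
side foot (array([0.53512494, 0.26954272]), array([ 0.1,  0.1, -0. ]))
scene coll low (array([0.53074264, 0.272355  ]), array([ 0.7, -0.5, -0.5]))
scene coll top (array([0.53679174, 0.26804516]), array([-1., -1.]))
scene foot (array([0.53291981, 0.27164893]), array([-0., -0.,  0.]))
bore side (array([0.53631695, 0.27010533]), array([-0.1, -0.1,  0. ]))
bore scene (array([0.53368681, 0.27116893]), array([-0.8, -0.8,  0.1]))
```

View pics/side2o.png

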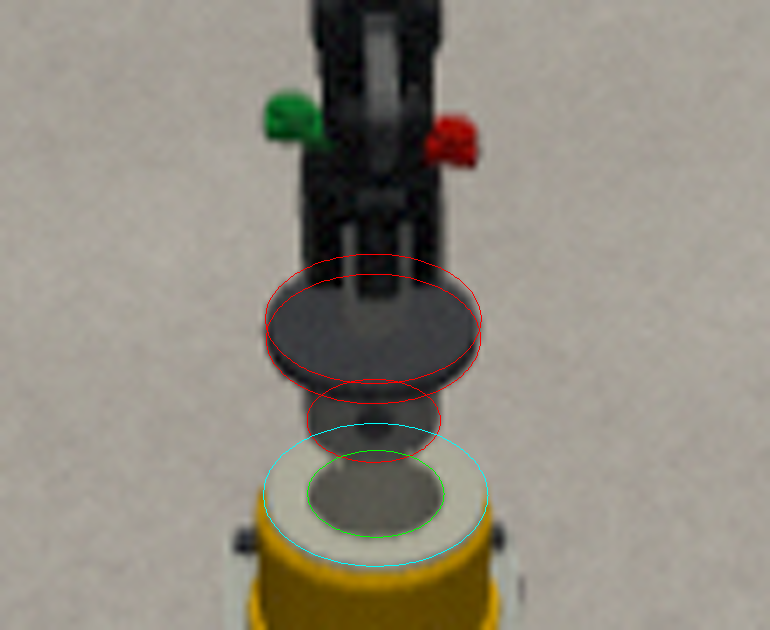

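View pics/scene2o.png

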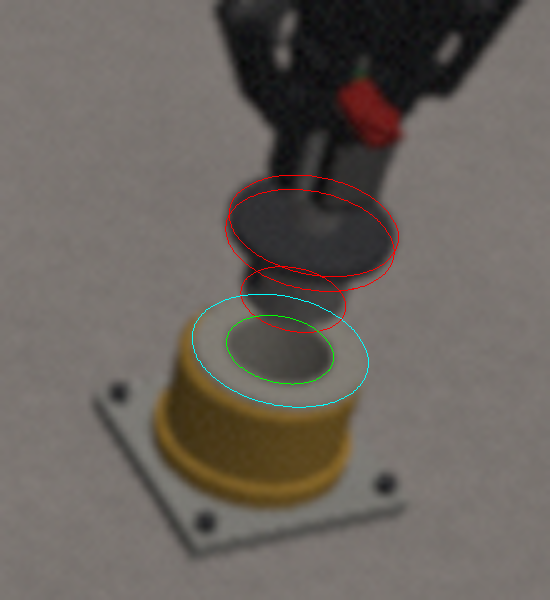

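Relative offset gauge to bore: about +1.0 mm in x and +0.1 mm in y, with both cameras agreeing to 0.5 mm. I'll shift by that and go down gently to about 1.5 mm below rim level.

>>> apply_moves([
  {"jaw":1,"tx":0.5,"ty":0,"tz":-0.1,"spin":0},
  {"jaw":1,"tx":1.2,"ty":0,"tz":-0.1,"spin":0},
  {"jaw":1,"tx":2.0,"ty":0,"tz":-0.1,"spin":0},
  {"jaw":1,"tx":2.6,"ty":0,"tz":-0.1,"spin":0},
  {"jaw":1,"tx":2.9,"ty":0,"tz":-0.1,"spin":0},
  {"jaw":1,"tx":3.05,"ty":0,"tz":-0.1,"spin":0},
  {"jaw":1,"tx":3.15,"ty":0,"tz":-0.1,"spin":0},
  {"jaw":1,"tx":3.25,"ty":0,"tz":-0.1,"spin":0},
  {"jaw":1,"tx":3.3,"ty":0,"tz":-0.1,"spin":0},
  {"jaw":1,"tx":3.35,"ty":0,"tz":-0.1,"spin":0},
])

```text
time_s: 6.7
tcp_pos: [0.5367, 0.2704, 0.1294]
orientation: [0.707, -0.001, -0.707, -0.001]
ft_force: [0.4, 0.4, -6.3]
width: 0.0256
```

```bash
python3 - <<'E'
from h import *
from workcell import r
o=r.get_obs(); st(o); 
for n,(x,y,w,hh) in dict(side=(260,80,110,90),scene=(400,150,110,120)).items():
    im=cv2.cvtColor(r.snapshot(n),cv2.COLOR_RGB2BGR); cv2.imwrite(f"pics/{n}3.png",im)
    f=6 if n=="side" else 5
    cv2.imwrite(f"pics/{n}3c.png",cv2.resize(im[y:y+hh,x:x+w],None,fx=f,fy=f,interpolation=cv2.INTER_CUBIC))
E
```

```text
t 6.7 tcp [0.5367 0.2704 0.1294] yawy -90.14 tilt 0.06 F [ 0.4  0.4 -6.3] T [ 0.04  0.02 -0.04] w 0.0256 j [-0.64  0.89  0.25  1.51 -0.27  0.78 -1.86]
```

View pics/side3c.png

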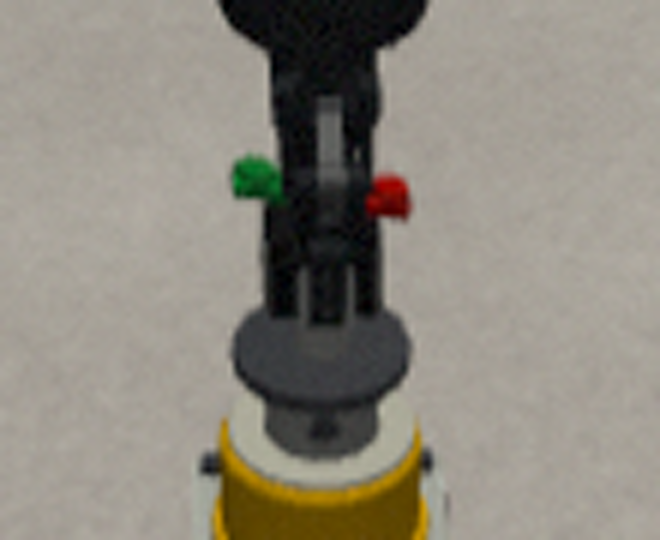

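View pics/scene3c.png

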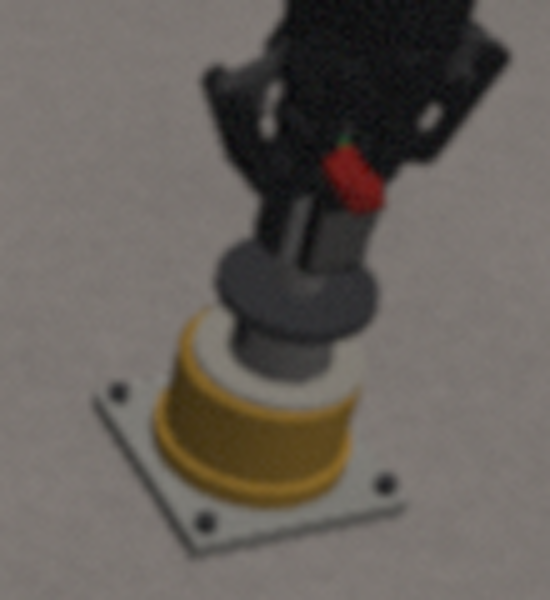

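No contact yet. The foot covers the bore evenly in both views (side 265–378 against 264–380). I'll lower further in fine steps.

>>> apply_moves([
  {"jaw":1,"tx":0.05,"ty":0,"tz":0,"spin":0},
  {"jaw":1,"tx":0.1,"ty":0,"tz":0,"spin":0},
  {"jaw":1,"tx":0.15,"ty":0,"tz":0,"spin":0},
  {"jaw":1,"tx":0.2,"ty":0,"tz":0,"spin":0},
  {"jaw":1,"tx":0.25,"ty":0,"tz":0,"spin":0},
  {"jaw":1,"tx":0.3,"ty":0,"tz":0,"spin":0},
  {"jaw":1,"tx":0.35,"ty":0,"tz":0,"spin":0},
  {"jaw":1,"tx":0.4,"ty":0,"tz":0,"spin":0},
  {"jaw":1,"tx":0.4,"ty":0,"tz":0,"spin":0},
  {"jaw":1,"tx":0.4,"ty":0,"tz":0,"spin":0},
])

```text
time_s: 8.05
tcp_pos: [0.5367, 0.2704, 0.1253]
orientation: [0.707, -0.001, -0.707, -0.001]
ft_force: [-0.2, -0.1, -5.9]
width: 0.0253
```

```bash
python3 - <<'E'
from h import *
from workcell import r
o=r.get_obs(); st(o); 
E
```

```text
t 8.05 tcp [0.5367 0.2704 0.1253] yawy -90.13 tilt 0.05 F [-0.2 -0.1 -5.9] T [ 0.01 -0.01  0.03] w 0.0253 j [-0.64  0.89  0.24  1.51 -0.27  0.77 -1.86]
```

It is in the bore with no contact force. I continue down, slowing near home (28.7 mm to go by estimate).

>>> apply_moves([
  {"jaw":1,"tx":0.2,"ty":0,"tz":0,"spin":0},
  {"jaw":1,"tx":0.5,"ty":0,"tz":0,"spin":0},
  {"jaw":1,"tx":0.8,"ty":0,"tz":0,"spin":0},
  {"jaw":1,"tx":1.1,"ty":0,"tz":0,"spin":0},
  {"jaw":1,"tx":1.4,"ty":0,"tz":0,"spin":0},
  {"jaw":1,"tx":1.7,"ty":0,"tz":0,"spin":0},
  {"jaw":1,"tx":2.0,"ty":0,"tz":0,"spin":0},
  {"jaw":1,"tx":2.3,"ty":0,"tz":0,"spin":0},
  {"jaw":1,"tx":2.5,"ty":0,"tz":0,"spin":0},
  {"jaw":1,"tx":2.6,"ty":0,"tz":0,"spin":0},
])

```text
time_s: 9.3
tcp_pos: [0.5367, 0.2704, 0.0992]
orientation: [0.707, -0.001, -0.707, -0.001]
ft_force: [0.6, -0.0, -6.0]
width: 0.0256
```

```bash
python3 - <<'E'
from h import *
from workcell import r
o=r.get_obs(); st(o); 
E
```

```text
t 9.3 tcp [0.5367 0.2704 0.0992] yawy -90.14 tilt 0.05 F [ 0.6 -0.  -6. ] T [-0.01 -0.01  0.01] w 0.0256 j [-0.63  0.93  0.23  1.53 -0.28  0.71 -1.85]
```

>>> apply_moves([
  {"jaw":1,"tx":0.04,"ty":0,"tz":0,"spin":0},
  {"jaw":1,"tx":0.08,"ty":0,"tz":0,"spin":0},
  {"jaw":1,"tx":0.12,"ty":0,"tz":0,"spin":0},
  {"jaw":1,"tx":0.15,"ty":0,"tz":0,"spin":0},
  {"jaw":1,"tx":0.18,"ty":0,"tz":0,"spin":0},
  {"jaw":1,"tx":0.21,"ty":0,"tz":0,"spin":0},
  {"jaw":1,"tx":0.23,"ty":0,"tz":0,"spin":0},
  {"jaw":1,"tx":0.25,"ty":0,"tz":0,"spin":0},
  {"jaw":1,"tx":0.26,"ty":0,"tz":0,"spin":0},
  {"jaw":1,"tx":0.26,"ty":0,"tz":0,"spin":0},
])

```text
time_s: 10.55
tcp_pos: [0.5367, 0.2704, 0.0967]
orientation: [0.707, -0.001, -0.707, -0.001]
ft_force: [-0.3, -0.3, -2.2]
width: 0.0256
```

```bash
python3 - <<'E'
from h import *
from workcell import r
o=r.get_obs(); st(o); 
E
```

```text
t 10.55 tcp [0.5367 0.2704 0.0967] yawy -90.14 tilt 0.05 F [-0.3 -0.3 -2.2] T [-0.12  0.12  0.02] w 0.0256 j [-0.63  0.94  0.23  1.53 -0.28  0.71 -1.85]
```

Contact showed at tcp z 0.0967 (Fz rose about 4 N), which matches the predicted home height of 0.0966. I release and rise.

>>> apply_moves([
  {"jaw":0.3,"tx":0,"ty":0,"tz":0,"spin":0},
  {"jaw":-0.3,"tx":0,"ty":0,"tz":0,"spin":0},
  {"jaw":-1,"tx":0,"ty":0,"tz":0,"spin":0},
  {"jaw":-1,"tx":0,"ty":0,"tz":0,"spin":0},
  {"jaw":-1,"tx":0,"ty":0,"tz":0,"spin":0},
  {"jaw":-1,"tx":-2,"ty":0,"tz":0,"spin":0},
  {"jaw":-1,"tx":-4.5,"ty":0,"tz":0,"spin":0},
  {"jaw":-1,"tx":-7,"ty":0,"tz":0,"spin":0},
  {"jaw":-1,"tx":-9.5,"ty":0,"tz":0,"spin":0},
  {"jaw":-1,"tx":-11,"ty":0,"tz":0,"spin":0},
])

```text
time_s: 11.8
tcp_pos: [0.5368, 0.2704, 0.2078]
orientation: [0.708, -0.001, -0.706, -0.001]
ft_force: [0.0, 0.1, -0.0]
width: 0.0852
```

```bash
python3 - <<'E'
from h import *
from workcell import r
o=r.get_obs(); st(o); 
for n,(x,y,w,hh) in dict(side=(260,80,110,110),scene=(400,130,110,120)).items():
    im=cv2.cvtColor(r.snapshot(n),cv2.COLOR_RGB2BGR); cv2.imwrite(f"pics/{n}4.png",im)
    f=6 if n=="side" else 5
    cv2.imwrite(f"pics/{n}4c.png",cv2.resize(im[y:y+hh,x:x+w],None,fx=f,fy=f,interpolation=cv2.INTER_CUBIC)[:600])
c=r.calibration("wrist");np.save("wr4.npy",c["view"])
cv2.imwrite("pics/wrist4.png",cv2.cvtColor(r.snapshot("wrist"),cv2.COLOR_RGB2BGR))
for x in (.510,.5362,.562): print(proj(c,[x,.2704,.158 if x<.52 else .148]))
E
```

```text
t 11.8 tcp [0.5368 0.2704 0.2078] yawy -90.13 tilt 0.11 F [ 0.   0.1 -0. ] T [ 0.03  0.03 -0.04] w 0.0852 j [-0.65  0.79  0.28  1.42 -0.24  0.96 -1.88]
[[320.10719012 308.63709193]]
[[320.05994697 264.72352152]]
[[319.93858157 225.98246838]]
```

View pics/side4c.png

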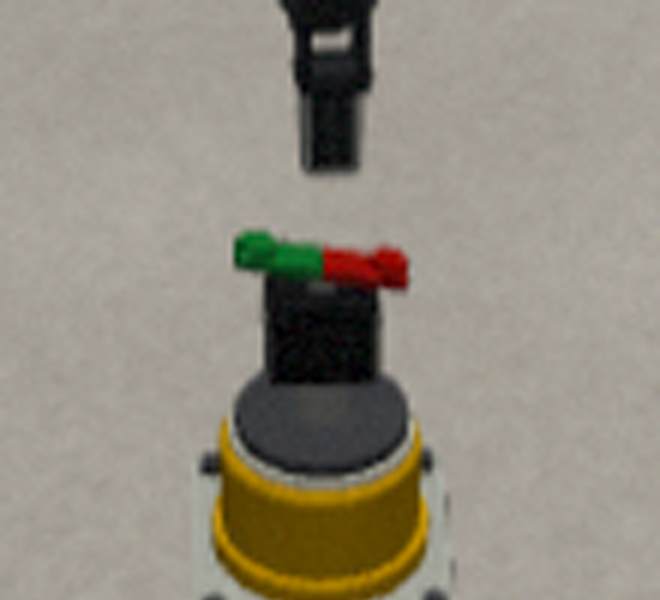

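View pics/wrist4.png

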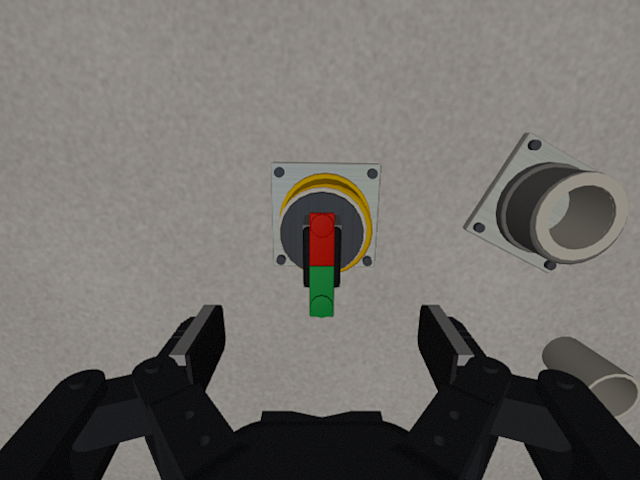

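The collar lies flat on the white rim. The pads are at wrist (321,307) for green and (321,226) for red, within about 2 px of prediction. I close the fingers and go above the green pad.

>>> apply_moves([
  {"jaw":0,"tx":0,"ty":0,"tz":0.5,"spin":0},
  {"jaw":1,"tx":0,"ty":0,"tz":1.2,"spin":0},
  {"jaw":1,"tx":0,"ty":0,"tz":2,"spin":0},
  {"jaw":1,"tx":0,"ty":0,"tz":2.7,"spin":0},
  {"jaw":1,"tx":0.5,"ty":0,"tz":2.9,"spin":0},
  {"jaw":1,"tx":1.5,"ty":0,"tz":2.9,"spin":0},
  {"jaw":1,"tx":2.5,"ty":0,"tz":2.9,"spin":0},
  {"jaw":1,"tx":3.5,"ty":0,"tz":2.9,"spin":0},
  {"jaw":1,"tx":4,"ty":0,"tz":2.9,"spin":0},
  {"jaw":1,"tx":4,"ty":0,"tz":2.9,"spin":0},
])

```text
time_s: 13.2
tcp_pos: [0.5076, 0.2704, 0.1663]
orientation: [0.707, -0.001, -0.707, -0.001]
ft_force: [-0.6, -0.0, 0.8]
width: 0.0004
```

```bash
cat > look.py <<'E'
import sys
from h import *
from workcell import r
k=sys.argv[1]; o=r.get_obs(); st(o)
for n,(x,y,w,hh) in dict(side=(260,80,110,100),scene=(400,130,110,120)).items():
    if n not in sys.argv[2:]: continue
    im=cv2.cvtColor(r.snapshot(n),cv2.COLOR_RGB2BGR); f=6 if n=="side" else 5
    cv2.imwrite(f"pics/{n}{k}c.png",cv2.resize(im[y:y+hh,x:x+w],None,fx=f,fy=f,interpolation=cv2.INTER_CUBIC))
if "wrist" in sys.argv: cv2.imwrite(f"pics/wrist{k}.png",cv2.cvtColor(r.snapshot("wrist"),cv2.COLOR_RGB2BGR))
E
python3 look.py 5 side wrist
```

```text
t 13.2 tcp [0.5076 0.2704 0.1663] yawy -90.14 tilt 0.05 F [-0.6 -0.   0.8] T [ 0.03 -0.    0.04] w 0.0004 j [-0.68  0.81  0.26  1.57 -0.26  0.8  -1.88]
```

View pics/side5c.png

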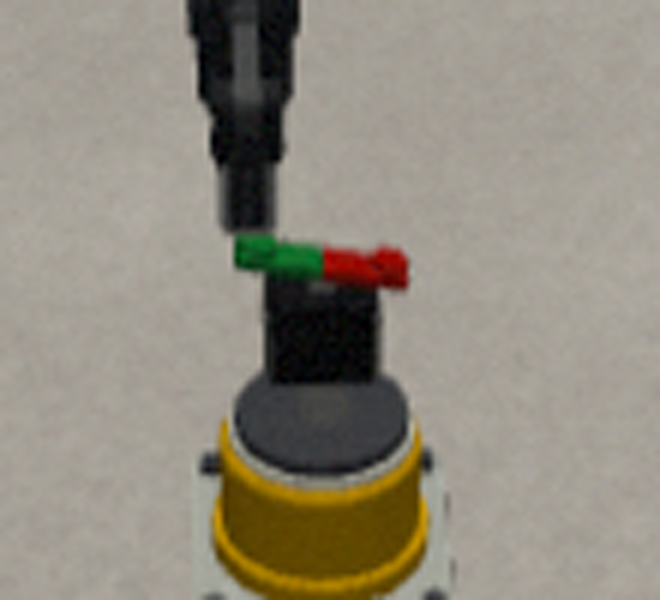

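View pics/wrist5.png

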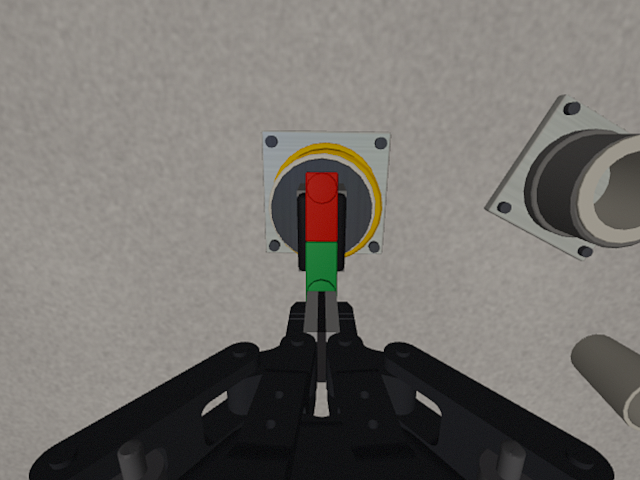

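The shut fingers sit squarely over the green pad (side crop 221–272, pad 235–275). I press down slowly.

>>> apply_moves([
  {"jaw":1,"tx":0.4,"ty":0,"tz":0,"spin":0},
  {"jaw":1,"tx":0.7,"ty":0,"tz":0,"spin":0},
  {"jaw":1,"tx":0.85,"ty":0,"tz":0,"spin":0},
  {"jaw":1,"tx":1.0,"ty":0,"tz":0,"spin":0},
  {"jaw":1,"tx":1.15,"ty":0,"tz":0,"spin":0},
  {"jaw":1,"tx":1.3,"ty":0,"tz":0,"spin":0},
  {"jaw":1,"tx":1.45,"ty":0,"tz":0,"spin":0},
  {"jaw":1,"tx":1.6,"ty":0,"tz":0,"spin":0},
  {"jaw":1,"tx":1.7,"ty":0,"tz":0,"spin":0},
  {"jaw":1,"tx":1.75,"ty":0,"tz":0,"spin":0},
])

```text
time_s: 14.55
tcp_pos: [0.5072, 0.2707, 0.1499]
orientation: [0.707, -0.0, -0.707, -0.001]
ft_force: [-12.5, -1.7, 22.8]
width: 0.0001
```

```bash
python3 look.py 6 side
```

```text
t 14.55 tcp [0.5072 0.2707 0.1499] yawy -90.12 tilt 0.07 F [-12.5  -1.7  22.8] T [-0.4   2.57  0.03] w 0.0001 j [-0.67  0.83  0.25  1.59 -0.27  0.76 -1.87]
```

View pics/side6c.png

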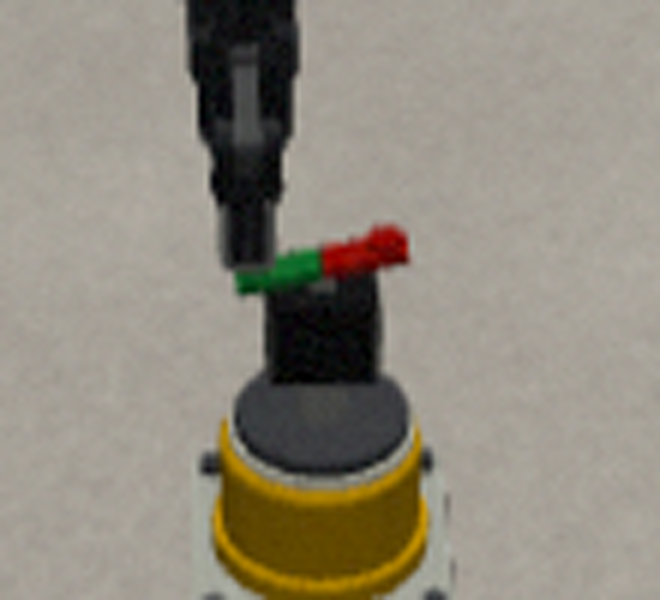

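The green end is fully down (green at side crop (260,283), red raised at (390,245)). Force reached 23 N, so I back off and move over the red pad.

>>> apply_moves([
  {"jaw":1,"tx":-0.8,"ty":0,"tz":0,"spin":0},
  {"jaw":1,"tx":-2,"ty":0,"tz":0,"spin":0},
  {"jaw":1,"tx":-2.8,"ty":0,"tz":-0.6,"spin":0},
  {"jaw":1,"tx":-3,"ty":0,"tz":-1.8,"spin":0},
  {"jaw":1,"tx":-3,"ty":0,"tz":-3.2,"spin":0},
  {"jaw":1,"tx":-3,"ty":0,"tz":-4.6,"spin":0},
  {"jaw":1,"tx":-3,"ty":0,"tz":-5.5,"spin":0},
  {"jaw":1,"tx":-2.6,"ty":0,"tz":-5.8,"spin":0},
  {"jaw":1,"tx":-2,"ty":0,"tz":-5.8,"spin":0},
  {"jaw":1,"tx":-1.6,"ty":0,"tz":-5.8,"spin":0},
])

```text
time_s: 15.85
tcp_pos: [0.5648, 0.2707, 0.1655]
orientation: [-0.707, 0.0, 0.707, 0.001]
ft_force: [0.3, 0.2, -0.5]
width: 0.0001
```

```bash
python3 look.py 7 side wrist
```

```text
t 15.85 tcp [0.5648 0.2707 0.1655] yawy -90.11 tilt 0.06 F [ 0.3  0.2 -0.5] T [-0.02 -0.02  0.  ] w 0.0001 j [-0.61  0.88  0.26  1.37 -0.25  0.92 -1.86]
```

View pics/side7c.png

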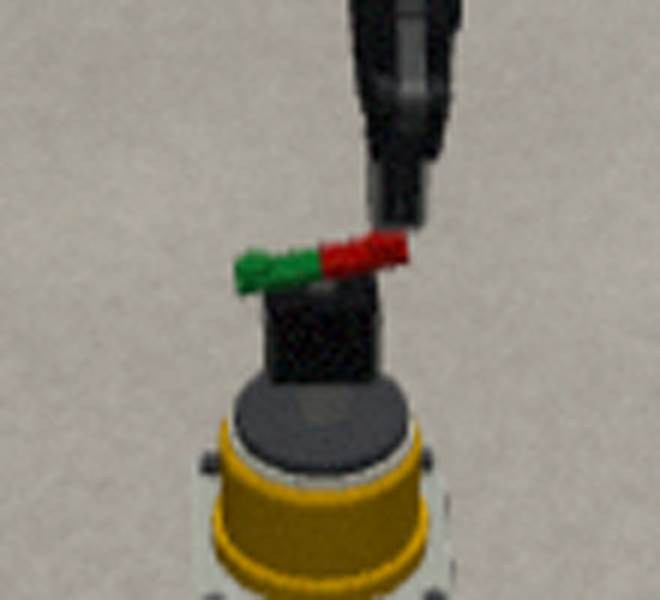

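View pics/wrist7.png

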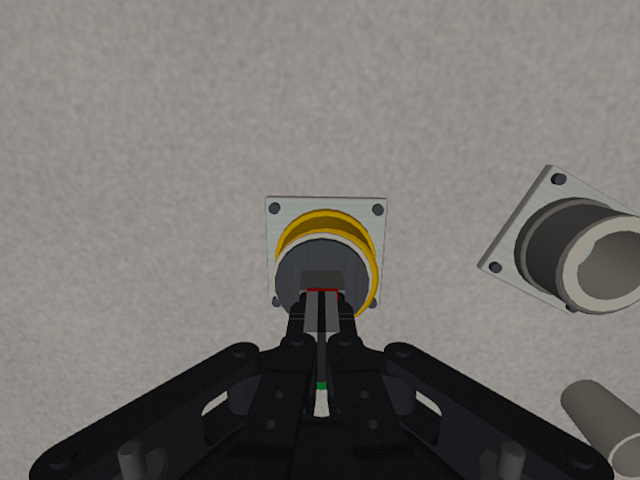

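>>> apply_moves([
  {"jaw":1,"tx":0.3,"ty":0,"tz":0,"spin":0},
  {"jaw":1,"tx":0.55,"ty":0,"tz":0,"spin":0},
  {"jaw":1,"tx":0.7,"ty":0,"tz":0,"spin":0},
  {"jaw":1,"tx":0.85,"ty":0,"tz":0,"spin":0},
  {"jaw":1,"tx":1.0,"ty":0,"tz":0,"spin":0},
  {"jaw":1,"tx":1.1,"ty":0,"tz":0,"spin":0},
  {"jaw":1,"tx":1.2,"ty":0,"tz":0,"spin":0},
  {"jaw":1,"tx":1.3,"ty":0,"tz":0,"spin":0},
  {"jaw":1,"tx":1.35,"ty":0,"tz":0,"spin":0},
  {"jaw":1,"tx":1.4,"ty":0,"tz":0,"spin":0},
])

```text
time_s: 17.2
tcp_pos: [0.5654, 0.2706, 0.1519]
orientation: [0.708, -0.0, -0.707, -0.001]
ft_force: [5.5, 0.3, 8.0]
width: 0.0003
```

```bash
python3 look.py 8 side
```

```text
t 17.2 tcp [0.5654 0.2706 0.1519] yawy -90.12 tilt 0.1 F [5.5 0.3 8. ] T [-0.02 -1.15  0.01] w 0.0003 j [-0.61  0.9   0.26  1.38 -0.26  0.89 -1.86]
```

View pics/side8c.png

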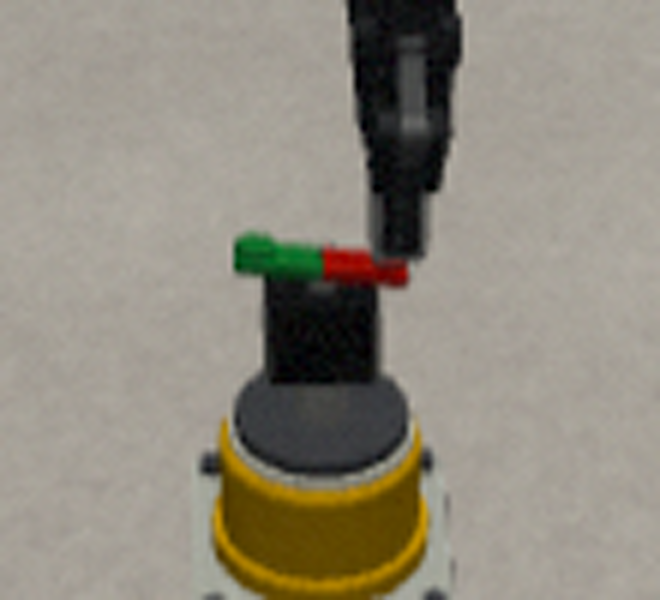

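It has nearly returned: red's lower edge is at 286 against 289 at the start, with 8 N. I press 1.5 mm more.

>>> apply_moves([
  {"jaw":1,"tx":0.05,"ty":0,"tz":0,"spin":0},
  {"jaw":1,"tx":0.1,"ty":0,"tz":0,"spin":0},
  {"jaw":1,"tx":0.15,"ty":0,"tz":0,"spin":0},
  {"jaw":1,"tx":0.17,"ty":0,"tz":0,"spin":0},
  {"jaw":1,"tx":0.17,"ty":0,"tz":0,"spin":0},
  {"jaw":1,"tx":-0.5,"ty":0,"tz":0,"spin":0},
  {"jaw":1,"tx":-1.5,"ty":0,"tz":0,"spin":0},
  {"jaw":1,"tx":-3,"ty":0,"tz":0.5,"spin":0},
  {"jaw":0.5,"tx":-4.5,"ty":0,"tz":1.6,"spin":0},
  {"jaw":0,"tx":-5.5,"ty":0,"tz":2.4,"spin":0},
])

```text
time_s: 18.5
tcp_pos: [0.5405, 0.2708, 0.2082]
orientation: [0.708, 0.0, -0.706, -0.001]
ft_force: [0.1, 1.5, 0.4]
width: 0.0357
```

```bash
python3 look.py 9 side wrist; python3 - <<'E'
from h import *
from workcell import r
print(delta(r.get_obs(),[.5367,.2704,.0967],-90.14))
E
```

```text
t 18.5 tcp [0.5405 0.2708 0.2082] yawy -90.1 tilt 0.15 F [0.1 1.5 0.4] T [ 0.04 -0.01 -0.01] w 0.0357 j [-0.65  0.8   0.28  1.41 -0.24  0.97 -1.88]
(array([11.16,  0.09,  0.44]), np.float64(0.06310814701819822))
```

View pics/side9c.png

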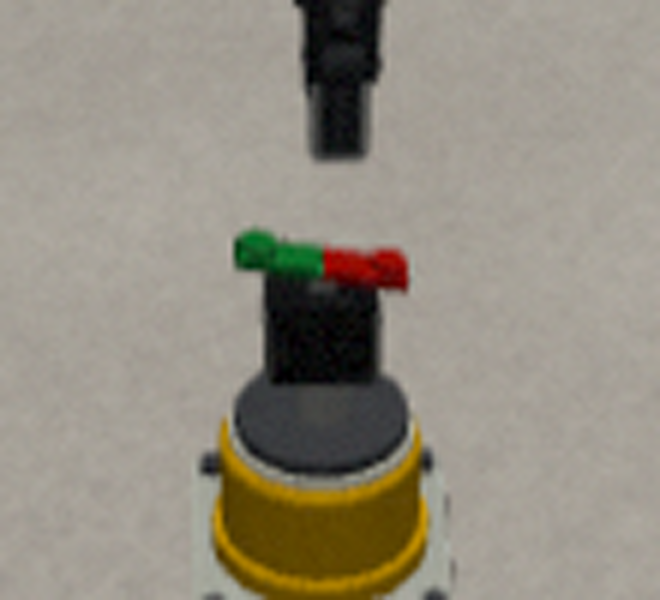

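View pics/wrist9.png

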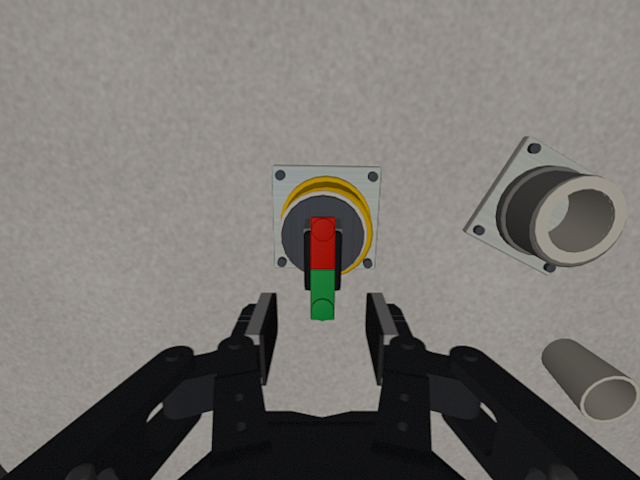

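The rocker is back in its starting pose, red end down (red's lower edge at 290 as before). I go down open and regrasp at the same place with a light grip.

>>> apply_moves([
  {"jaw":-1,"tx":0,"ty":0,"tz":0.4,"spin":0},
  {"jaw":-1,"tx":0,"ty":0,"tz":0.4,"spin":0},
  {"jaw":-1,"tx":1,"ty":0.05,"tz":0.4,"spin":0},
  {"jaw":-1,"tx":3,"ty":0.05,"tz":0.4,"spin":0},
  {"jaw":-1,"tx":5,"ty":0.05,"tz":0.4,"spin":0},
  {"jaw":-1,"tx":7,"ty":0.05,"tz":0.4,"spin":0},
  {"jaw":-1,"tx":9,"ty":0.05,"tz":0.4,"spin":0},
  {"jaw":-1,"tx":10.5,"ty":0.05,"tz":0.4,"spin":0},
  {"jaw":-1,"tx":11.1,"ty":0.05,"tz":0.4,"spin":0},
  {"jaw":-1,"tx":11.1,"ty":0.05,"tz":0.4,"spin":0},
], force=30)

```text
time_s: 19.85
tcp_pos: [0.5371, 0.2707, 0.0972]
orientation: [0.708, 0.0, -0.706, -0.001]
ft_force: [0.0, 0.3, 1.0]
width: 0.0854
```

```bash
python3 - <<'E'
from h import *
from workcell import r
o=r.get_obs();st(o)
print(delta(o,[.5367,.2704,.0967],-90.14))
E
```

```text
t 19.85 tcp [0.5371 0.2707 0.0972] yawy -90.08 tilt 0.18 F [0.  0.3 1. ] T [0.   0.02 0.05] w 0.0854 j [-0.63  0.93  0.23  1.53 -0.29  0.71 -1.84]
(array([0.05, 0.03, 0.04]), np.float64(0.05931939525760299))
```

>>> apply_moves([
  {"jaw":-0.5,"tx":0,"ty":0.03,"tz":0,"spin":0},
  {"jaw":-0.1,"tx":0,"ty":0.03,"tz":0,"spin":0},
  {"jaw":0.2,"tx":0,"ty":0.03,"tz":0,"spin":0},
  {"jaw":0.35,"tx":0,"ty":0.03,"tz":0,"spin":0},
  {"jaw":0.5,"tx":0,"ty":0.03,"tz":0,"spin":0},
  {"jaw":0.6,"tx":0,"ty":0.03,"tz":0,"spin":0},
  {"jaw":0.8,"tx":0,"ty":0.03,"tz":0,"spin":0},
  {"jaw":1,"tx":0,"ty":0.03,"tz":0,"spin":0},
  {"jaw":1,"tx":0,"ty":0.03,"tz":0,"spin":0},
  {"jaw":1,"tx":0,"ty":0.03,"tz":0,"spin":0},
], force=25)

```text
time_s: 21.1
tcp_pos: [0.5372, 0.2706, 0.0973]
orientation: [0.708, 0.0, -0.706, -0.001]
ft_force: [-0.4, 0.6, 5.3]
width: 0.026
```

```bash
python3 - <<'E'
from h import *
from workcell import r
o=r.get_obs();st(o)
E
```

```text
t 21.1 tcp [0.5372 0.2706 0.0973] yawy -90.08 tilt 0.2 F [-0.4  0.6  5.3] T [-0.04  0.19 -0.1 ] w 0.026 j [-0.63  0.93  0.23  1.53 -0.29  0.7  -1.84]
```

Gripped at 26 mm with almost no side force. I draw it out.

>>> apply_moves([
  {"jaw":1,"tx":-0.2,"ty":0,"tz":0,"spin":0},
  {"jaw":1,"tx":-0.6,"ty":0,"tz":0,"spin":0},
  {"jaw":1,"tx":-1.2,"ty":0,"tz":0,"spin":0},
  {"jaw":1,"tx":-2,"ty":0,"tz":0,"spin":0},
  {"jaw":1,"tx":-3,"ty":0,"tz":0,"spin":0},
  {"jaw":1,"tx":-4,"ty":0,"tz":0,"spin":0},
  {"jaw":1,"tx":-5.2,"ty":0,"tz":0,"spin":0},
  {"jaw":1,"tx":-6.5,"ty":0,"tz":0,"spin":0},
  {"jaw":1,"tx":-8.5,"ty":0,"tz":0,"spin":0},
  {"jaw":1,"tx":-10.5,"ty":0,"tz":0,"spin":0},
], force=35)

```text
time_s: 22.35
tcp_pos: [0.5369, 0.2702, 0.2035]
orientation: [0.708, 0.0, -0.706, -0.001]
ft_force: [-0.6, 0.9, -5.5]
width: 0.0251
```

```bash
python3 look.py 10 side scene; python3 - <<'E'
from h import *
from workcell import r
print(delta(r.get_obs(),[.504,-.238,.2],-104.3))
E
```

```text
t 22.35 tcp [0.5369 0.2702 0.2035] yawy -90.09 tilt 0.2 F [-0.6  0.9 -5.5] T [0.03 0.   0.  ] w 0.0251 j [-0.65  0.8   0.28  1.43 -0.25  0.94 -1.88]
(array([ 0.25, 50.86,  3.29]), np.float64(14.221261184944979))
```

View pics/side10c.png

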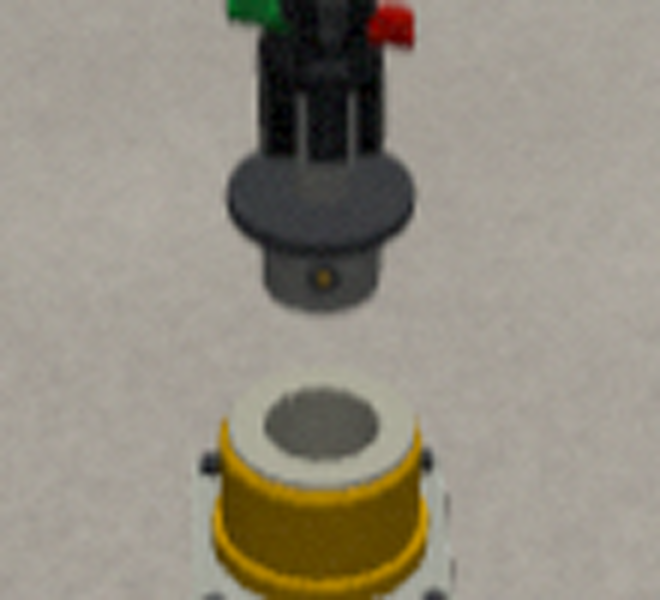

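View pics/scene10c.png

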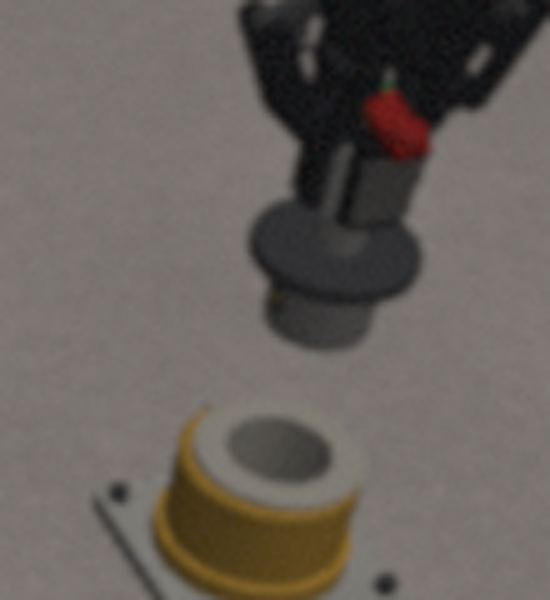

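The gauge is out of the bore, and brass now shows flush in the pilot at side crop (322,279), so the width is kept. Next I carry it back.

>>> apply_moves([
  {"jaw":1,"tx":0,"ty":1.5,"tz":0.1,"spin":0},
  {"jaw":1,"tx":0,"ty":4.5,"tz":0.3,"spin":0},
  {"jaw":1,"tx":0,"ty":9,"tz":0.6,"spin":2},
  {"jaw":1,"tx":0,"ty":13.5,"tz":0.9,"spin":4},
  {"jaw":1,"tx":0,"ty":18,"tz":1.2,"spin":6},
  {"jaw":1,"tx":0,"ty":22.5,"tz":1.5,"spin":8},
  {"jaw":1,"tx":0,"ty":27,"tz":1.8,"spin":10},
  {"jaw":1,"tx":0,"ty":31.5,"tz":2.1,"spin":12},
  {"jaw":1,"tx":0,"ty":35.5,"tz":2.4,"spin":14},
  {"jaw":1,"tx":0,"ty":39,"tz":2.6,"spin":14.2},
])

```text
time_s: 23.7
tcp_pos: [0.51, -0.1216, 0.2025]
orientation: [0.703, -0.087, -0.7, -0.09]
ft_force: [0.4, 0.4, -5.5]
width: 0.0259
```

```bash
python3 - <<'E'
from h import *
from workcell import r
o=r.get_obs();st(o);print(delta(o,[.504,-.238,.13],-104.3))
E
```

```text
t 23.7 tcp [ 0.51   -0.1216  0.2025] yawy -104.39 tilt 0.32 F [ 0.4  0.4 -5.5] T [ 0.03 -0.07  0.06] w 0.0259 j [ 0.04  0.68  0.26  1.72 -0.24  0.77 -1.41]
(array([ 7.21, 11.45, -2.28]), np.float64(-0.0887170041379477))
```

>>> apply_moves([
  {"jaw":1,"tx":0,"ty":2,"tz":-0.4,"spin":0},
  {"jaw":1,"tx":0,"ty":5,"tz":-1,"spin":0},
  {"jaw":1,"tx":0,"ty":8,"tz":-1.6,"spin":0},
  {"jaw":1,"tx":0,"ty":10.5,"tz":-2.1,"spin":0},
  {"jaw":1,"tx":0.5,"ty":11.5,"tz":-2.3,"spin":0},
  {"jaw":1,"tx":2,"ty":11.5,"tz":-2.3,"spin":0},
  {"jaw":1,"tx":4,"ty":11.5,"tz":-2.3,"spin":0},
  {"jaw":1,"tx":5.5,"ty":11.5,"tz":-2.3,"spin":0},
  {"jaw":1,"tx":6.5,"ty":11.5,"tz":-2.3,"spin":0},
  {"jaw":1,"tx":6.8,"ty":11.5,"tz":-2.3,"spin":0},
])

```text
time_s: 24.95
tcp_pos: [0.5039, -0.2384, 0.1337]
orientation: [0.703, -0.087, -0.7, -0.09]
ft_force: [0.5, 0.8, -5.1]
width: 0.0255
```

```bash
python3 - <<'E'
from h import *
from workcell import r
o=r.get_obs();st(o);print(delta(o,[.504,-.238,.0816],-104.3))
a=cv2.cvtColor(r.snapshot("side"),cv2.COLOR_RGB2BGR)[260:400,230:390]
b=cv2.cvtColor(r.snapshot("scene"),cv2.COLOR_RGB2BGR)[160:300,160:320]
cv2.imwrite("pics/st11.png",cv2.resize(np.hstack([a,b]),None,fx=2.5,fy=2.5))
E
```

```text
t 24.95 tcp [ 0.5039 -0.2384  0.1337] yawy -104.39 tilt 0.31 F [ 0.5  0.8 -5.1] T [-0.04 -0.02 -0.04] w 0.0255 j [ 0.29  0.82  0.2   1.67 -0.24  0.67 -1.21]
(array([ 5.21, -0.02,  0.01]), np.float64(-0.0850536340593635))
```

View pics/st11.png

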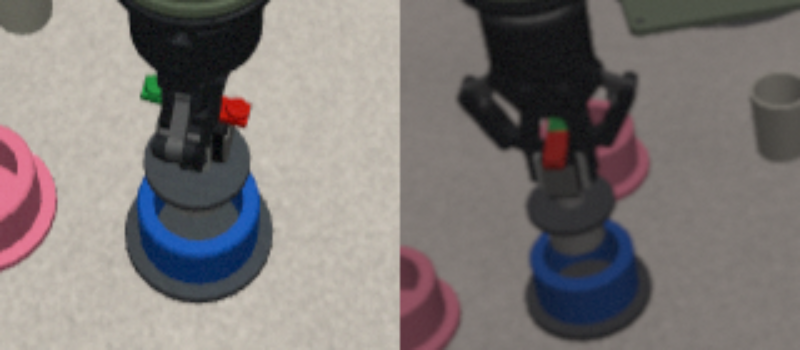

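The gauge is over the blue stand and centred in both views. I lower it.

>>> apply_moves([
  {"jaw":1,"tx":0.5,"ty":0,"tz":0,"spin":0},
  {"jaw":1,"tx":1.5,"ty":0,"tz":0,"spin":0},
  {"jaw":1,"tx":2.5,"ty":0,"tz":0,"spin":0},
  {"jaw":1,"tx":3.5,"ty":0,"tz":0,"spin":0},
  {"jaw":1,"tx":4.3,"ty":0,"tz":0,"spin":0},
  {"jaw":1,"tx":4.8,"ty":0,"tz":0,"spin":0},
  {"jaw":1,"tx":5.0,"ty":0,"tz":0,"spin":0},
  {"jaw":1,"tx":5.1,"ty":0,"tz":0,"spin":0},
  {"jaw":1,"tx":5.15,"ty":0,"tz":0,"spin":0},
  {"jaw":1,"tx":5.2,"ty":0,"tz":0,"spin":0},
])

```text
time_s: 26.3
tcp_pos: [0.5045, -0.2383, 0.0824]
orientation: [0.703, -0.087, -0.7, -0.09]
ft_force: [-0.9, 1.4, 5.5]
width: 0.0257
```

```bash
python3 - <<'E'
from h import *
from workcell import r
o=r.get_obs();st(o)
E
```

```text
t 26.3 tcp [ 0.5045 -0.2383  0.0824] yawy -104.38 tilt 0.34 F [-0.9  1.4  5.5] T [ 0.17  0.55 -0.08] w 0.0257 j [ 0.3   0.9   0.17  1.71 -0.26  0.55 -1.19]
```

Seated, with Fz up about 11 N. I release and rise.

>>> apply_moves([
  {"jaw":0.3,"tx":0,"ty":0,"tz":0,"spin":0},
  {"jaw":-0.3,"tx":0,"ty":0,"tz":0,"spin":0},
  {"jaw":-1,"tx":0,"ty":0,"tz":0,"spin":0},
  {"jaw":-1,"tx":0,"ty":0,"tz":0,"spin":0},
  {"jaw":-1,"tx":0,"ty":0,"tz":0,"spin":0},
  {"jaw":-1,"tx":-2,"ty":0,"tz":0,"spin":0},
  {"jaw":-1,"tx":-4.5,"ty":0,"tz":0,"spin":0},
  {"jaw":-1,"tx":-7.5,"ty":0,"tz":0,"spin":0},
  {"jaw":-1,"tx":-11,"ty":0,"tz":0,"spin":0},
  {"jaw":-1,"tx":-14,"ty":0,"tz":0,"spin":0},
])

```text
time_s: 27.55
tcp_pos: [0.5037, -0.2388, 0.2237]
orientation: [0.703, -0.087, -0.7, -0.09]
ft_force: [0.9, -0.5, -0.5]
width: 0.0853
```

```bash
python3 - <<'E'
from h import *
from workcell import r
o=r.get_obs();st(o)
im=cv2.cvtColor(r.snapshot("side"),cv2.COLOR_RGB2BGR);cv2.imwrite("pics/side12.png",im)
cv2.imwrite("pics/side12c.png",cv2.resize(im[295:385,265:355],None,fx=6,fy=6,interpolation=cv2.INTER_CUBIC))
E
```

```text
t 27.55 tcp [ 0.5037 -0.2388  0.2237] yawy -104.38 tilt 0.36 F [ 0.9 -0.5 -0.5] T [-0.03  0.   -0.  ] w 0.0853 j [ 0.26  0.7   0.24  1.57 -0.21  0.89 -1.24]
```

View pics/side12c.png

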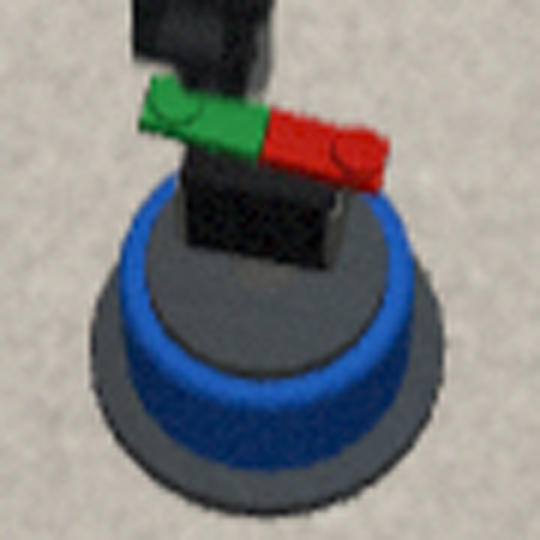

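View pics/side12.png

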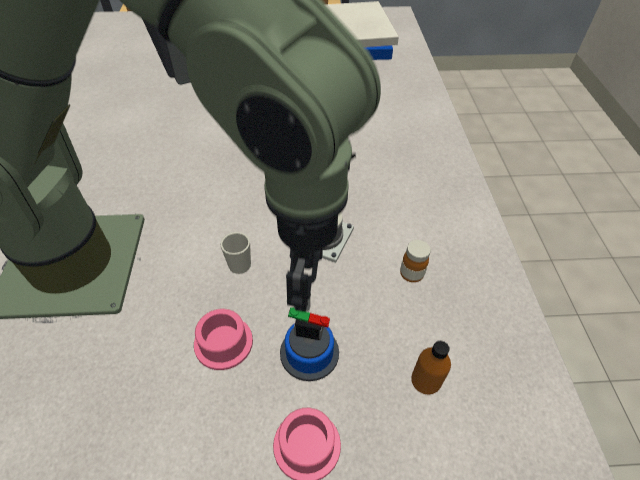

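The gauge stands flat in the blue stand in the same pose as at the start, with the red end down. The jar (415,262), bottle (430,368) and cup (237,253) have not moved. The open fingers are clear above, so I hand it in.

```bash
python3 -c "
from workcell import r
print(r.job_done()); print(r.get_obs()['time_s'])"
```

```text
the job is handed in; nothing more can be done
None
the job is handed in; nothing more can be done
```

The gauge is back upright in the blue stand, locked with the measured width kept, and the job was handed in at about 28 s. No verdict came back.

- **Into the yellow bore:** I took the gauge from the blue stand, lined it up using the bore seen in two cameras, and lowered it home. It slid in with no side load, about 4 N at the seat, and the collar lay flat on the rim.
- **Rocker:** Pressing the green end reached about 23 N down and 12 N sideways at the end stop. That is more than was needed, but below the limits. The red end then took 8 N, plus one unmeasured 1.7 mm push, to come fully down.
- **Out and back:** After drawing it out, brass showed flush in the pilot. I judged the 48 mm width only from that, since the tip distance could not be measured. It seated in the blue stand with about 11 N.
- **Last checks:** Before hand-in, the side picture showed the gauge in its starting pose with the red end down. The jar, bottle and cup had not moved, and the open gripper was clear above. I never put the gauge to the grey coupling. No check disagreed.

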